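# Start the clamp knob cleanly on its stud

### The job

The clamp knob of the jig stands loose on top of its threaded stud. First turn it backwards (anticlockwise seen from above), gently and feeling for the thread, until it clicks down into the start of the thread, without forcing it on from there; then turn it forwards (clockwise) half a turn so that it is started cleanly, and let go of it. Never turn it forwards before it has clicked, never force it, and leave the things around the jig where they are.

Things in the scene. Friction and masses are not known exactly. Their poses are not given: they have to be found in the camera images.
- knob_grip (a point): Centre of the black clamp knob's finger bar: flat-sided, 52 mm long (point x), 16 mm thick (point y), 34 mm high, above a round skirt 52 mm across, 21 mm high, whose top is 22 mm below this point. Pinch the 16 mm. z is up. The bar turns with the skirt but is sprung up and down on it: 4 mm each way, 2 N per mm, then solid; no closer than 7 mm above the skirt with fingertips, to leave this play.
- knob (a joint): Turn of the knob in rad, 0 at the start; grows forwards (clockwise from above), negative backwards. Turns easily. Somewhere 0.3 to 1.8 rad backwards from the start (not visible, different every time) the knob comes off the thread's end and can drop one pitch: the click. 0.2 to 0.45 rad past that point a solid stop blocks further backward turning, dropped or not.
- knob_lift (a joint): Height of the knob's skirt in m (skirt and bar, 0.16 kg, only turn about and slide along the upright stud; the knob sinks by its weight when let go, but a closed gripper holds it up). 0: level of the thread's upper end. At the start it rests on the uppermost turn of thread, at -0.0005 to -0.0025. After the click it is at about -0.0075, and half a turn forwards from there at about -0.0113; it cannot rise above 0.002.
- stud_axis (a point): Point on the axis of the upright stud, level with the thread's upper end, 76 mm above the bench, hidden in the knob. The thread is single-start, right-handed, 7.5 mm pitch: the knob sinks 1.2 mm per rad turned forwards and rises as much when turned backwards, with 0.5 mm of play. Forces over 25 N between knob and stud damage it.
- jig: The fixed clamping jig: dark steel base plate 140 x 190 x 12 mm (x by y) with a steel strap 50 mm high over a yellow channel. Origin under the stud axis at the level of the bench; the stud and knob stand upright on it, the top of the knob's bar about 128 mm above the bench at the start.
- chuck_tool: Loose T-shaped chuck key, 56 x 60 x 17 mm, on the bench on the right of the jig; origin under its middle. To be left alone.
- spanner: Loose spanner, 172 x 24 x 8 mm, lying behind and to the right of the jig; origin under its middle. To be left alone.

How it is judged:
On the way:
1. the knob, turned backwards, has dropped into the start of the thread (value of joint knob_lift between -0.0092 and -0.006 m and value of joint knob below -0.15 rad), for 0.2 s.
At the end, for the whole second after the job is handed in: The knob stands engaged half a turn (give or take about 50 degrees) forward of the click, its height joint between -10.1 and -12.4 mm, at rest and released (value of joint knob_lift between -0.0124 and -0.0101 m and velocity of joint knob between -0.05 and 0.05 rad/s); the robot touches nothing.
It fails at once if the knob is turned forwards (by more than 0.25 rad from its start) before it has clicked (value of joint knob above 0.25 rad and value of joint knob_lift above -0.005 m).
It fails at once if the thread is forced: more than 25 N between the knob and the jig's stud (pressing down hard, or turning on against the stop) (contact force between knob and jig above 25 N).
It fails at once if something beside the jig is moved by more than 20 mm (distance of any of chuck_tool, spanner from where it was at the start of the episode above 0.02 m).
It also fails if it takes over 72 s, if anything falls off the work surface, if the arm or the gripper's body presses on something with over 40 N, if the wrist force passes 120 N, or if a joint passes its speed limit or range.

### The arm

A 6-joint arm with a two-finger parallel gripper is mounted at the origin on a cart in front of the work surface, level with it; the furniture and walls round the work are solid. World frame = base frame: x ahead of the robot, y to its left, z up, the work surface at z = 0. Lengths are in m, angles in rad, forces in N, time in s.
With the tool pointing down it reaches from about 0.4 to 0.925 m from the base axis. Payload 3.4 kg.
Tool frame: the origin (TCP) lies midway between the tips of the shut fingers; the grasp point (between the pads) lies manip.grip_point_offset behind it (manip.grip_point_offset is the distance from the TCP to the grasp point, in m); z points along the fingers, y is the line along which they close (so a half turn about z gives the same grasp; the last joint's range is limited). The gripper opens to 85 mm and grips with 20 to 120 N. Pads are 22 mm wide; open, the fingers measure 114 mm over their backs; the gripper's body (76 mm by 85 mm) begins 54 mm behind the grasp point. The pads swing forward as they close: fully open they stand 13 mm farther back than shut.
Start: joints at [1.187, 0.307, 1.506, -0, 1.328, -0.073], TCP at [0.176, 0.547, 0.231] pointing down, gripper open.
Joint ranges: [-3.12, 3.12], [-1.05, 2.28], [0.14, 2.33], [-1.42, 4.57], [0.1, 2.73], [-2.68, 2.68]. Speed limits (rad/s): [2.57, 2.57, 3.14, 3.14, 3.14, 3.14].

### API

Orientations are given as a unit quaternion [w, x, y, z].
In Python, from workcell import manip gives the robot as it stands. The module is installed in compiled form; this text tells all that it offers.
- The arm moves only by the shell command python3 -m creep 'ROWS'. ROWS is a JSON object of lists of equal length, an entry for each row: "grip": the gripper command: -1 is shut, 1 is fully open, values between are in proportion; "linear": the shift along the tool's x, y, z in mm, a list of three; "dr": the turn, a rotation vector about the tool's x, y, z in degrees, a list of three. A call has 1 to 10 rows; each row shifts and turns the commanded pose from where the row before left it, along the tool's axes as they then stand; what a row does not reach is not made up. A row lasts 1/12 s, in which the tool goes at most 41.7 mm and 7.16 degrees, less where a joint would pass 70% of its speed; a pose out of reach is approached as far as the arm can. A call with a gripper value outside its range is refused whole. The fingers move at their own pace and stop on an object; the grip force is fixed at half the most. Time passes only in rows, so rows that do not move let the fingers close. It gives the time, the measured TCP pose, the force, the opening and the grip force at its end, in the units of the state.
- manip.get_obs(): the state, without advancing time (a new reading comes with each control period).
- manip.capture(name): name is "scene" or "top" or "wrist"; returns a dict with "img" (400x640x3 uint8, red, green, blue), "vertical_fov" (degrees; the focal length in pixels is half the picture's height over the tangent of half this angle, whatever the lens; pixels are square), "cx", "cy" (the principal point, pixels), "xyz" and "orientation" of the camera in the world. Camera axes: x right, y up, looking along -z (the intrinsics and any distortion apply to the point x, -y, -z); pixel columns grow to the right and rows downward; lengths in m; the calibration is good to about 2 mm. A picture is of the moment at which its call begins. There is no depth.
- manip.job_done(): hands the job in; it is judged then, once.
The state is a dict: "time": time; "joints": joint angles; "dq": joint speeds; "joint_torque": joint torques, N m; "eef_pos": TCP position; "tool_rot": TCP orientation; "wrist_force": force on the tool from outside, world axes, zero at the start; "torque": the same for the moment, N m; "opening": finger opening in m; "gripper_force": force on a finger pad.
Only numpy, scipy, OpenCV 4.12 (cv2) and the standard library are available. Lean on these libraries where they do the work, as an engineer would, in place of code of your own. Each camera call takes 0.05 s, during which the arm holds its last target. There are 200 camera calls.

## Working session

There is one attempt and no reset: what is moved stays moved. The work goes in short steps, Python scripts to look and compute and a shell command to move; the robot and the scene stay as the last step left them, time stands still between calls to the robot, and variables do not carry over. Pictures are saved under pics/ and viewed, at most 10 in all, crops included, and the job is handed in when it is done.

```bash
mkdir -p pics; cat > h.py <<'E'
import numpy as np, cv2
from workcell import manip
from scipy.spatial.transform import Rotation as R
def rot(q): return R.from_quat([q[1],q[2],q[3],q[0]]).as_matrix()
def snap(n,f):
    c=manip.capture(n); cv2.imwrite(f,c["img"][:,:,::-1]); 
    c2={k:v for k,v in c.items() if k!="img"}; print(n,c2); np.save(f[:-4]+".npy",c2,allow_pickle=True); return c
def ray(c,u,v):
    f=200/np.tan(np.radians(c["vertical_fov"])/2)
    d=rot(c["orientation"])@np.array([(u-c["cx"])/f,-(v-c["cy"])/f,-1]); return np.array(c["xyz"]),d
def atz(c,u,v,z):
    p,d=ray(c,u,v); return p+d*(z-p[2])/d[2]
def load(f): return np.load(f,allow_pickle=True).item()
E
python3 - <<'E'
from h import *
snap("scene","pics/s0.png");snap("top","pics/t0.png")
print(manip.get_obs(), manip.grip_point_offset)
E
```

```text
scene {'vertical_fov': 53.549444718666145, 'cx': 318.4580487296724, 'cy': 203.9186524981238, 'xyz': array([-0.03778569, -0.41566369,  0.55086046]), 'orientation': array([ 0.76384848,  0.41084405, -0.22905559, -0.44190066])}
top {'vertical_fov': 44.838247743458986, 'cx': 316.6210241314011, 'cy': 206.99943350255296, 'xyz': array([ 0.4575959 , -0.04660807,  0.94885992]), 'orientation': array([ 0.71062907,  0.04438306, -0.06202526, -0.69942071])}
{'time': 0.1, 'joints': array([ 1.18649911e+00,  3.07505447e-01,  1.50753112e+00,  2.13592168e-05,
        1.32838869e+00, -7.34516960e-02]), 'dq': array([ 1.38954517e-04, -2.59205493e-03, -2.49547981e-03, -1.12600929e-03,
       -1.30693826e-03, -1.17699541e-05]), 'joint_torque': array([-6.46614444e-04, -4.58530104e+01, -2.52606815e+01, -2.15681621e-04,
        5.52242738e-03,  9.05754405e-06]), 'eef_pos': array([0.1756303 , 0.54687568, 0.23047338]), 'tool_rot': array([-2.17986612e-04,  1.54800252e-01,  9.87945364e-01, -8.90055160e-04]), 'wrist_force': array([-0.36132752, -0.16288487,  0.59135506]), 'torque': array([-0.0474267 ,  0.03718641, -0.01982575]), 'gripper_force': 0.0, 'opening': 0.08549058456782761} 0.0187
```

View pics/t0.png

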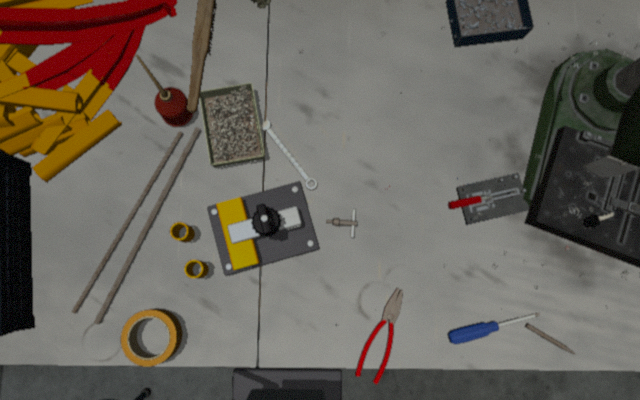

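View pics/s0.png

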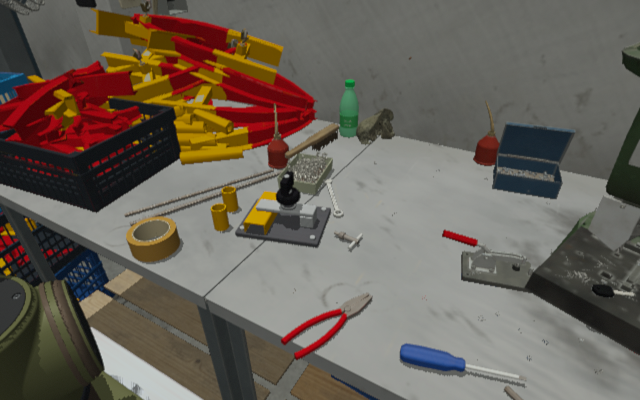

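The top view shows the jig's base around (263,228) with the black knob at about (266,220). The chuck key is at (343,222) and the spanner runs (267,126)–(312,184). I'll zoom in to get the bar's angle.

```bash
python3 - <<'E'
from h import *
a=cv2.imread("pics/t0.png")[190:250,226:306]; b=cv2.imread("pics/s0.png")[160:220,250:330]
f=lambda x:cv2.convertScaleAbs(cv2.resize(x,None,fx=5,fy=5,interpolation=cv2.INTER_CUBIC),alpha=2,beta=10)
cv2.imwrite("pics/z.png",np.hstack([f(a),f(b)]))
c=load("pics/t0.npy"); s=load("pics/s0.npy")
print("top knob",atz(c,266,220,0.115),atz(c,266,220,0.09)); print("scene bar",atz(s,288,185,0.11))
for p in [(208,206),(299,183),(320,248),(228,275)]: print(p,atz(c,*p,0.012))
E
```

```text
top knob [0.56005657 0.02061121 0.115     ] [0.56312845 0.02262652 0.09      ]
scene bar [0.55716823 0.01468091 0.11      ]
(208, 206) [0.5981923  0.14221467 0.012     ]
(299, 183) [ 0.64715554 -0.03370391  0.012     ]
(320, 248) [ 0.5200571  -0.07669883  0.012     ]
(228, 275) [0.46593479 0.09802385 0.012     ]
```

View pics/z.png

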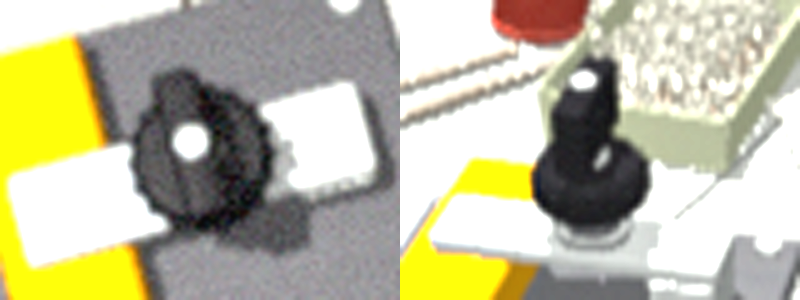

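The bar runs mostly along world +x, leaning slightly to +y, with its white top dot at full-image (264,218.4). The stud is near (0.559, 0.019). I'll go above it, turn the tool, then look with the wrist camera.

```bash
python3 - <<'E'
from h import *
c=load("pics/t0.npy"); A=atz(c,264,218.4,.128);B=atz(c,226+175/5,190+75/5,.128);print(A,B,np.degrees(np.arctan2(*(B-A)[1::-1])))
E
python3 -m creep '{"grip":[1,1,1,1,1,1,1,1,1,1],"linear":[[-24,-17.5,-1],[-24,-17.5,-1],[-24,-17.5,-1],[-24,-17.5,-1],[-24,-17.5,-1],[-24,-17.5,-1],[-24,-17.5,-1],[-24,-17.5,-1],[-24,-17.5,-1],[-24,-17.5,-1]],"dr":[[0,0,0],[0,0,0],[0,0,0],[0,0,0],[0,0,0],[0,0,0],[0,0,0],[0,0,0],[0,0,0],[0,0,0]]}'
python3 -m creep '{"grip":[1,1,1,1,1,1,1,1,1,1],"linear":[[-24,-17.5,-1],[-24,-17.5,-1],[-24,-17.5,-1],[-24,-17.5,-1],[-24,-17.5,-1],[-24,-17.5,-1],[-24,-17.5,-1],[-24,-17.5,-1],[-24,-17.5,-1],[-24,-17.5,-1]],"dr":[[0,0,0],[0,0,0],[0,0,0],[0,0,0],[0,0,0],[0,0,0],[0,0,0],[0,0,0],[0,0,0],[0,0,0]]}'
python3 -m creep '{"grip":[1,1,1,1,1,1,1,1,1,1],"linear":[[0,0,0],[0,0,0],[0,0,0],[0,0,0],[0,0,0],[0,0,0],[0,0,0],[0,0,0],[0,0,0],[0,0,0]],"dr":[[0,0,7],[0,0,7],[0,0,7],[0,0,7],[0,0,7],[0,0,7],[0,0,7],[0,0,7],[0,0,7],[0,0,7]]}'
python3 -m creep '{"grip":[1,1,1,1,1,1,1,1,1,1],"linear":[[0,0,0],[0,0,0],[0,0,0],[0,0,0],[0,0,0],[0,0,0],[0,0,0],[0,0,0],[0,0,0],[0,0,0]],"dr":[[0,0,7],[0,0,7],[0,0,7],[0,0,7],[0,0,7],[0,0,7],[0,0,7],[0,0,7],[0,0,7],[0,0,7]]}'
python3 - <<'E'
from h import *
snap("wrist","pics/w0.png"); o=manip.get_obs(); print(o["joints"],o["eef_pos"],rot(o["tool_rot"]).round(3))
E
```

```text
[0.56114346 0.02304019 0.128     ] [0.58412785 0.02885003 0.128     ] 14.185694759520874
time: 0.93
eef_pos: [0.3512, 0.306, 0.2411]
tool_rot: [-0.0, 0.155, 0.988, -0.0]
wrist_force: [1.0, 0.2, 0.1]
opening: 0.0855
gripper_force: 0.0
time: 1.77
eef_pos: [0.5261, 0.066, 0.2509]
tool_rot: [-0.0, 0.155, 0.988, -0.0]
wrist_force: [0.3, 0.3, 0.2]
opening: 0.0854
gripper_force: 0.0
time: 2.6
eef_pos: [0.5254, 0.0674, 0.2508]
tool_rot: [-0.0, 0.696, 0.718, -0.0]
wrist_force: [0.8, 0.1, -0.3]
opening: 0.0855
gripper_force: 0.0
time: 3.43
eef_pos: [0.5254, 0.0674, 0.2508]
tool_rot: [-0.0, 0.982, 0.189, -0.001]
wrist_force: [0.8, 0.2, 0.3]
opening: 0.0857
gripper_force: 0.0
wrist {'vertical_fov': 66.11589925259318, 'cx': 322.8444412773707, 'cy': 201.88213054938453, 'xyz': array([0.58831471, 0.09266686, 0.39200164]), 'orientation': array([ 0.82128395, -0.11036194,  0.0751992 , -0.55466927])}
[4.78537157e-02 2.29274543e-01 1.56751583e+00 5.60454793e-05
 1.34596399e+00 1.24269391e+00] [0.52541306 0.06743085 0.25080934] [[ 0.93   0.367 -0.001]
 [ 0.367 -0.93  -0.   ]
 [-0.001 -0.    -1.   ]]
```

View pics/w0.png

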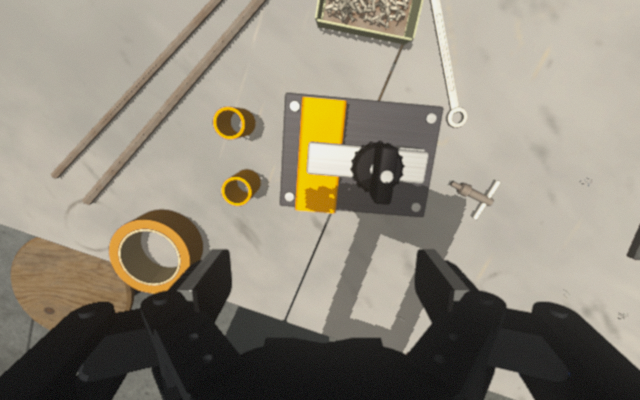

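The wrist view shows the bar nearly vertical in the picture at about (381,173), on a skirt centred at (377,167). I'll crop it to get the angle and position.

```bash
python3 - <<'E'
from h import *
x=cv2.imread("pics/w0.png")[130:220,340:420]
cv2.imwrite("pics/wz.png",cv2.convertScaleAbs(cv2.resize(x,None,fx=6.5,fy=6.5,interpolation=cv2.INTER_CUBIC),alpha=2.2,beta=15))
E
```

```text
(no output)
```

View pics/wz.png

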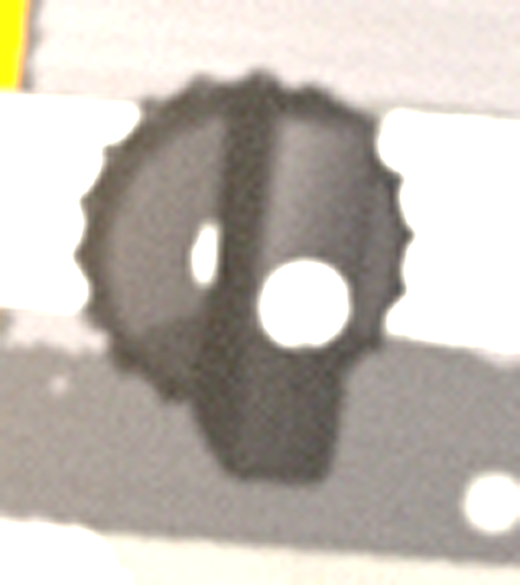

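```bash
python3 - <<'E'
from h import *
c=load("pics/w0.npy"); g=lambda x,y,z:atz(c,340+x/6.5,130+y/6.5,z)
print("dot",g(305,303,.128),"skirt",g(247,240,.082))
for p,q in [((272,120),(243,475)),((368,220),(332,470))]:
    d=g(*p,.128)-g(*q,.128); print(d,np.degrees(np.arctan2(d[1],d[0])))
o=manip.get_obs(); Rm=rot(o["tool_rot"]); 
for t in ([.5595,.0215,.2],): print("tool delta mm",1e3*Rm.T@(np.array(t)-o["eef_pos"]))
E
```

```text
dot [0.56300932 0.0226264  0.128     ] skirt [0.5642626  0.02304809 0.082     ]
[0.04528526 0.01657914 0.        ] 20.107908399262914
[0.0329113  0.01028171 0.        ] 17.349151524951047
tool delta mm [14.8977992  55.25978268 50.76971181]
```

The measurements agree: stud at (0.5625, 0.0228), bar angle about 18°. Next I'll centre, descend, and close partway to check the centring.

```bash

python3 -m creep '{"grip":[1,1,1,1,1,1,1,1,1,1],"linear":[[1.8,5.5,5],[1.8,5.5,5],[1.8,5.5,5],[1.8,5.5,5],[1.8,5.5,5],[1.8,5.5,5],[1.8,5.5,5],[1.8,5.5,5],[1.8,5.5,5],[1.8,5.5,5]],"dr":[[0,0,0],[0,0,0],[0,0,0],[0,0,0],[0,0,0],[0,0,0],[0,0,0],[0,0,0],[0,0,0],[0,0,3.5]]}'
python3 -m creep '{"grip":[1,1,1,1,1,1,1,1,1,1],"linear":[[0,0,10],[0,0,10],[0,0,10],[0,0,10],[0,0,10],[0,0,10],[0,0,10],[0,0,10],[0,0,10],[0,0,10]],"dr":[[0,0,0],[0,0,0],[0,0,0],[0,0,0],[0,0,0],[0,0,0],[0,0,0],[0,0,0],[0,0,0],[0,0,0]]}'
python3 -m creep '{"grip":[0.4,-0.1,-0.3,-0.4,-0.4,-0.4,-0.4,-0.4],"linear":[[0,0,0],[0,0,0],[0,0,0],[0,0,0],[0,0,0],[0,0,0],[0,0,0],[0,0,0]],"dr":[[0,0,0],[0,0,0],[0,0,0],[0,0,0],[0,0,0],[0,0,0],[0,0,0],[0,0,0]]}'
python3 - <<'E'
from h import *
c=snap("wrist","pics/w1.png"); o=manip.get_obs(); print(o["joints"],o["eef_pos"],rot(o["tool_rot"]).round(3),o["opening"],o["torque"])
f=200/np.tan(np.radians(c["vertical_fov"])/2); 
def proj(P):
    q=rot(c["orientation"]).T@(np.array(P)-c["xyz"]); return c["cx"]+f*q[0]/-q[2], c["cy"]-f*q[1]/-q[2]
Rm=rot(o["tool_rot"]); print(proj(o["eef_pos"]),[proj(o["eef_pos"]+Rm@[0,s*.5*o["opening"],-.019]) for s in (-1,1)])
x=c["img"][130:330,210:430,::-1]
cv2.imwrite("pics/w1z.png",cv2.convertScaleAbs(cv2.resize(x,None,fx=3,fy=3,interpolation=cv2.INTER_CUBIC),alpha=2.2,beta=15))
E
```

```text
time: 4.32
eef_pos: [0.5637, 0.0228, 0.2007]
tool_rot: [0.0, 0.987, 0.162, -0.0]
wrist_force: [0.1, -0.4, 0.3]
opening: 0.0852
gripper_force: 0.0
time: 5.15
eef_pos: [0.5633, 0.0233, 0.1003]
tool_rot: [0.0, 0.987, 0.162, 0.0]
wrist_force: [-0.0, 0.2, 0.3]
opening: 0.0857
gripper_force: 0.0
time: 5.82
eef_pos: [0.5634, 0.0233, 0.1016]
tool_rot: [0.0, 0.987, 0.162, 0.0]
wrist_force: [0.6, -0.7, -0.2]
opening: 0.026
gripper_force: 0.0
wrist {'vertical_fov': 66.11589925259318, 'cx': 322.8444412773707, 'cy': 201.88213054938453, 'xyz': array([0.6273593 , 0.04509431, 0.24292523]), 'orientation': array([ 0.80577582, -0.10775558,  0.07752204, -0.57715196])}
[-3.35834375e-02  4.19191326e-01  1.69873846e+00 -2.62293626e-05
  1.02326209e+00  1.21099726e+00] [0.56336218 0.02328874 0.10153359] [[ 0.947  0.32   0.   ]
 [ 0.32  -0.947 -0.   ]
 [ 0.     0.    -1.   ]] 0.025787556417159883 [ 0.01735301 -0.00059314 -0.0017286 ]
(np.float64(323.105323534819), np.float64(257.7246875160533)) [(np.float64(293.94971331936335), np.float64(276.5339408231248)), (np.float64(352.272037520915), np.float64(276.6265857266236))]
```

View pics/w1z.png

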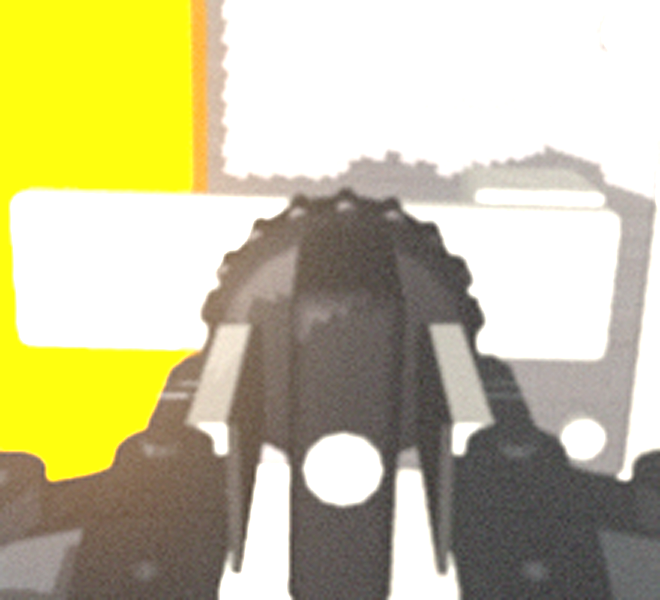

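Bar and fingers are parallel and centred: dot at about (324,287), fingers' middle at about 323. I'll close the gripper, then bias down 2 mm.

```bash

python3 -m creep '{"grip":[-0.5,-0.55,-0.58,-0.6,-0.62,-0.64,-0.66,-0.7,-0.8,-1],"linear":[[0,0,0],[0,0,0],[0,0,0],[0,0,0],[0,0,0],[0,0,0],[0,0,0],[0,0,0],[0,0,0],[0,0,0]],"dr":[[0,0,0],[0,0,0],[0,0,0],[0,0,0],[0,0,0],[0,0,0],[0,0,0],[0,0,0],[0,0,0],[0,0,0]]}'
python3 -m creep '{"grip":[-1,-1,-1,-1,-1,-1],"linear":[[0,0,0],[0,0,0],[0,0,0],[0,0,0],[0,0,0],[0,0,0]],"dr":[[0,0,0],[0,0,0],[0,0,0],[0,0,0],[0,0,0],[0,0,0]]}'
```

```text
time: 6.7
eef_pos: [0.5635, 0.0231, 0.1014]
tool_rot: [0.0, 0.987, 0.162, 0.0]
wrist_force: [0.1, -1.6, 0.0]
opening: 0.0153
gripper_force: 58.9
time: 7.2
eef_pos: [0.5635, 0.0231, 0.1014]
tool_rot: [0.0, 0.987, 0.162, 0.0]
wrist_force: [0.3, -2.9, 0.4]
opening: 0.0151
gripper_force: 59.0
```

```bash

python3 -m creep '{"grip":[-1,-1,-1,-1],"linear":[[0,0,1],[0,0,1],[0,0,0],[0,0,0]],"dr":[[0,0,0],[0,0,0],[0,0,0],[0,0,0]]}'
python3 -c "
from h import *
o=manip.get_obs();print(o['torque'])"
python3 -m creep '{"grip":[-1,-1,-1,-1,-1],"linear":[[0,0,0],[0,0,0],[0,0,0],[0,0,0],[0,0,0]],"dr":[[0,0,-2],[0,0,-2],[0,0,-2],[0,0,0],[0,0,0]]}'
python3 -c "
from h import *
o=manip.get_obs();print(o['torque'])"
```

```text
time: 7.53
eef_pos: [0.5635, 0.0232, 0.0996]
tool_rot: [0.0, 0.987, 0.162, 0.0]
wrist_force: [1.3, -2.8, 4.2]
opening: 0.0149
gripper_force: 59.5
[-0.67767728 -0.15031339 -0.02079521]
time: 7.95
eef_pos: [0.5634, 0.0233, 0.0995]
tool_rot: [0.0, 0.977, 0.213, 0.0]
wrist_force: [0.6, -3.5, 3.4]
opening: 0.0147
gripper_force: 59.5
[-0.60310222 -0.1302433  -0.0122156 ]
```

```bash
cat > q.py <<'E'
from h import *
o=manip.get_obs();print(o['torque'].round(3),o['joints'][5].round(3))
E
python3 -m creep '{"grip":[-1,-1,-1,-1,-1],"linear":[[0,0,0],[0,0,0],[0,0,0],[0,0,0],[0,0,0]],"dr":[[0,0,-2],[0,0,-2],[0,0,-2],[0,0,0],[0,0,0]]}'; python3 q.py
python3 -m creep '{"grip":[-1,-1,-1,-1],"linear":[[0,0,0],[0,0,0],[0,0,0],[0,0,0]],"dr":[[0,0,-2],[0,0,-2],[0,0,0],[0,0,0]]}'; python3 q.py
```

```text
time: 8.37
eef_pos: [0.5633, 0.0234, 0.0995]
tool_rot: [-0.0, 0.965, 0.264, 0.0]
wrist_force: [-0.7, -2.1, 3.7]
opening: 0.0146
gripper_force: 59.6
[-0.522 -0.039 -0.033] 1.003
time: 8.7
eef_pos: [0.5632, 0.0235, 0.0994]
tool_rot: [-0.0, 0.955, 0.297, 0.0]
wrist_force: [0.1, -1.8, 3.7]
opening: 0.0152
gripper_force: 59.6
[-0.468 -0.081  0.007] 0.933
```

```bash

python3 -m creep '{"grip":[-1,-1,-1,-1,-1],"linear":[[0,0,0],[0,0,0],[0,0,0],[0,0,0],[0,0,0]],"dr":[[0,0,-2],[0,0,-2],[0,0,-2],[0,0,0],[0,0,0]]}'; python3 q.py
python3 -m creep '{"grip":[-1,-1,-1,-1],"linear":[[0,0,0],[0,0,0],[0,0,0],[0,0,0]],"dr":[[0,0,-2],[0,0,-2],[0,0,0],[0,0,0]]}'; python3 q.py
```

```text
time: 9.12
eef_pos: [0.5631, 0.0235, 0.0993]
tool_rot: [-0.0, 0.938, 0.347, -0.0]
wrist_force: [-0.3, -1.8, 4.0]
opening: 0.0152
gripper_force: 59.7
[-0.343  0.003 -0.046] 0.829
time: 9.45
eef_pos: [0.5631, 0.0236, 0.0993]
tool_rot: [-0.0, 0.925, 0.379, -0.0]
wrist_force: [-0.6, -1.4, 5.1]
opening: 0.0154
gripper_force: 59.7
[-0.266  0.074 -0.026] 0.759
```

```bash

python3 -m creep '{"grip":[-1,-1,-1,-1,-1],"linear":[[0,0,0],[0,0,0],[0,0,0],[0,0,0],[0,0,0]],"dr":[[0,0,-2],[0,0,-2],[0,0,-2],[0,0,0],[0,0,0]]}'; python3 q.py
python3 -m creep '{"grip":[-1,-1,-1,-1],"linear":[[0,0,0],[0,0,0],[0,0,0],[0,0,0]],"dr":[[0,0,-2],[0,0,-2],[0,0,0],[0,0,0]]}'; python3 q.py
```

```text
time: 9.87
eef_pos: [0.563, 0.0237, 0.0993]
tool_rot: [-0.0, 0.904, 0.427, -0.0]
wrist_force: [-0.3, -0.8, 5.7]
opening: 0.0151
gripper_force: 59.7
[-0.205  0.113  0.022] 0.654
time: 10.2
eef_pos: [0.5629, 0.0238, 0.0993]
tool_rot: [-0.001, 0.889, 0.459, -0.0]
wrist_force: [-0.7, -0.5, 5.2]
opening: 0.0152
gripper_force: 59.7
[-0.153  0.11   0.063] 0.584
```

```bash
python3 q.py
```

```text
[-0.153  0.11   0.063] 0.584
```

```bash

python3 -m creep '{"grip":[-1,-1,-1,-1,-1],"linear":[[0,0,0],[0,0,0],[0,0,0],[0,0,0],[0,0,0]],"dr":[[0,0,-2],[0,0,-2],[0,0,-2],[0,0,0],[0,0,0]]}'; python3 q.py
python3 -m creep '{"grip":[-1,-1,-1,-1],"linear":[[0,0,0],[0,0,0],[0,0,0],[0,0,0]],"dr":[[0,0,-2],[0,0,-2],[0,0,0],[0,0,0]]}'; python3 q.py
```

```text
time: 10.62
eef_pos: [0.5628, 0.0239, 0.0991]
tool_rot: [-0.001, 0.863, 0.504, -0.0]
wrist_force: [-0.3, 0.8, 3.2]
opening: 0.0151
gripper_force: 59.5
[0.062 0.104 0.075] 0.48
time: 10.95
eef_pos: [0.5626, 0.0238, 0.0984]
tool_rot: [-0.001, 0.845, 0.534, -0.0]
wrist_force: [0.0, 1.1, -2.5]
opening: 0.0151
gripper_force: 58.8
[ 0.242 -0.135  0.024] 0.41
```

Force flipped to −2.5 N, so the knob has dropped. I'll follow it down without turning.

```bash

python3 -m creep '{"grip":[-1,-1,-1,-1,-1],"linear":[[0,0,1],[0,0,1],[0,0,0],[0,0,0],[0,0,0]],"dr":[[0,0,0],[0,0,0],[0,0,0],[0,0,0],[0,0,0]]}'; python3 q.py
python3 -m creep '{"grip":[-1,-1,-1,-1,-1],"linear":[[0,0,1],[0,0,1],[0,0,0],[0,0,0],[0,0,0]],"dr":[[0,0,0],[0,0,0],[0,0,0],[0,0,0],[0,0,0]]}'; python3 q.py
```

```text
time: 11.37
eef_pos: [0.5627, 0.0237, 0.097]
tool_rot: [-0.001, 0.845, 0.535, -0.0]
wrist_force: [-0.7, 3.2, -3.0]
opening: 0.0148
gripper_force: 58.8
[ 0.557  0.165 -0.004] 0.408
time: 11.78
eef_pos: [0.5628, 0.0236, 0.0953]
tool_rot: [-0.0, 0.845, 0.535, -0.0]
wrist_force: [-2.6, 3.6, -0.5]
opening: 0.0153
gripper_force: 59.0
[ 0.778  0.458 -0.052] 0.408
```

Seated: the force is back near neutral. I'll lower 0.4 mm more, then turn forward 40°, following at 0.02 mm per degree.

```bash

python3 -m creep '{"grip":[-1,-1,-1,-1,-1],"linear":[[0,0,0.4],[0,0,0],[0,0,0],[0,0,0],[0,0,0]],"dr":[[0,0,0],[0,0,0],[0,0,0],[0,0,0],[0,0,0]]}'; python3 q.py
python3 -m creep '{"grip":[-1,-1,-1,-1,-1,-1,-1],"linear":[[0,0,0.1],[0,0,0.1],[0,0,0.1],[0,0,0.1],[0,0,0],[0,0,0],[0,0,0]],"dr":[[0,0,5],[0,0,5],[0,0,5],[0,0,5],[0,0,0],[0,0,0],[0,0,0]]}'; python3 q.py
python3 -m creep '{"grip":[-1,-1,-1,-1,-1,-1,-1],"linear":[[0,0,0.1],[0,0,0.1],[0,0,0.1],[0,0,0.1],[0,0,0],[0,0,0],[0,0,0]],"dr":[[0,0,5],[0,0,5],[0,0,5],[0,0,5],[0,0,0],[0,0,0],[0,0,0]]}'; python3 q.py
```

```text
time: 12.2
eef_pos: [0.5628, 0.0235, 0.0949]
tool_rot: [-0.0, 0.845, 0.535, -0.0]
wrist_force: [-1.7, 4.6, 0.6]
opening: 0.0151
gripper_force: 59.1
[ 0.851  0.522 -0.059] 0.408
time: 12.78
eef_pos: [0.5632, 0.0233, 0.0945]
tool_rot: [-0.0, 0.925, 0.381, -0.0]
wrist_force: [-2.0, 3.3, -0.2]
opening: 0.0143
gripper_force: 59.1
[ 0.725  0.421 -0.063] 0.755
time: 13.37
eef_pos: [0.5635, 0.023, 0.0942]
tool_rot: [0.0, 0.977, 0.215, 0.0]
wrist_force: [-2.0, 2.6, -0.8]
opening: 0.0152
gripper_force: 59.1
[ 0.341  0.343 -0.034] 1.103
```

Forces stay small. I'll turn another 80° forward, to 120° in total.

```bash

python3 -m creep '{"grip":[-1,-1,-1,-1,-1,-1,-1,-1,-1,-1],"linear":[[0,0,0.1],[0,0,0.1],[0,0,0.1],[0,0,0.1],[0,0,0.1],[0,0,0.1],[0,0,0.1],[0,0,0.1],[0,0,0],[0,0,0]],"dr":[[0,0,5],[0,0,5],[0,0,5],[0,0,5],[0,0,5],[0,0,5],[0,0,5],[0,0,5],[0,0,0],[0,0,0]]}'; python3 q.py
python3 -m creep '{"grip":[-1,-1,-1,-1,-1,-1,-1,-1,-1,-1],"linear":[[0,0,0.1],[0,0,0.1],[0,0,0.1],[0,0,0.1],[0,0,0.1],[0,0,0.1],[0,0,0.1],[0,0,0.1],[0,0,0],[0,0,0]],"dr":[[0,0,5],[0,0,5],[0,0,5],[0,0,5],[0,0,5],[0,0,5],[0,0,5],[0,0,5],[0,0,0],[0,0,0]]}'; python3 q.py
```

```text
time: 14.2
eef_pos: [0.5636, 0.0222, 0.0934]
tool_rot: [0.001, 0.991, -0.131, 0.0]
wrist_force: [-2.3, -2.6, -0.7]
opening: 0.0149
gripper_force: 59.0
[-0.473  0.169 -0.052] 1.801
time: 15.03
eef_pos: [0.5631, 0.0214, 0.0925]
tool_rot: [0.001, 0.887, -0.462, 0.001]
wrist_force: [-1.7, -5.2, 0.6]
opening: 0.015
gripper_force: 59.1
[-1.021  0.374 -0.032] 2.499
```

Now I'll release, swing back 180°, and check.

```bash

python3 -m creep '{"grip":[-0.5,0,0.5,1,1,1,1,1,1,1],"linear":[[0,0,0],[0,0,0],[0,0,0],[0,0,0],[0,0,0],[0,0,0],[0,0,0],[0,0,0],[0,0,0],[0,0,0]],"dr":[[0,0,0],[0,0,0],[0,0,0],[0,0,0],[0,0,0],[0,0,0],[0,0,0],[0,0,0],[0,0,0],[0,0,0]]}'; python3 q.py
python3 -m creep '{"grip":[1,1,1,1,1,1,1,1,1,1],"linear":[[0,0,0],[0,0,0],[0,0,0],[0,0,0],[0,0,0],[0,0,0],[0,0,0],[0,0,0],[0,0,0],[0,0,0]],"dr":[[0,0,-7],[0,0,-7],[0,0,-7],[0,0,-7],[0,0,-7],[0,0,-7],[0,0,-7],[0,0,-7],[0,0,-7],[0,0,-7]]}'
python3 -m creep '{"grip":[1,1,1,1,1,1,1,1,1,1],"linear":[[0,0,0],[0,0,0],[0,0,0],[0,0,0],[0,0,0],[0,0,0],[0,0,0],[0,0,0],[0,0,0],[0,0,0]],"dr":[[0,0,-7],[0,0,-7],[0,0,-7],[0,0,-7],[0,0,-7],[0,0,-7],[0,0,-7],[0,0,-7],[0,0,-7],[0,0,-7]]}'
python3 -m creep '{"grip":[1,1,1,1,1,1,0.3,-0.2,-0.4,-0.4],"linear":[[0,0,0],[0,0,0],[0,0,0],[0,0,0],[0,0,0],[0,0,0],[0,0,0],[0,0,0],[0,0,0],[0,0,0]],"dr":[[0,0,-7],[0,0,-7],[0,0,-7],[0,0,-7],[0,0,-7],[0,0,-5],[0,0,0],[0,0,0],[0,0,0],[0,0,0]]}'; python3 q.py
python3 -m creep '{"grip":[-0.4,-0.4,-0.4],"linear":[[0,0,0],[0,0,0],[0,0,0]],"dr":[[0,0,0],[0,0,0],[0,0,0]]}'
python3 - <<'E'
from h import *
c=snap("wrist","pics/w2.png")
x=c["img"][130:330,210:430,::-1]
cv2.imwrite("pics/w2z.png",cv2.convertScaleAbs(cv2.resize(x,None,fx=3,fy=3,interpolation=cv2.INTER_CUBIC),alpha=2.2,beta=15))
E
```

```text
time: 15.87
eef_pos: [0.5633, 0.0233, 0.0925]
tool_rot: [-0.0, 0.886, -0.464, -0.0]
wrist_force: [-1.4, 0.5, 0.2]
opening: 0.0853
gripper_force: 0.0
[ 0.016  0.025 -0.007] 2.502
time: 16.7
eef_pos: [0.5633, 0.0233, 0.0925]
tool_rot: [-0.0, 0.991, 0.131, -0.0]
wrist_force: [0.2, -0.4, 1.1]
opening: 0.0855
gripper_force: 0.0
time: 17.53
eef_pos: [0.5633, 0.0233, 0.0925]
tool_rot: [0.0, 0.737, 0.676, 0.0]
wrist_force: [0.7, -0.4, -0.3]
opening: 0.0853
gripper_force: 0.0
time: 18.37
eef_pos: [0.5633, 0.0233, 0.0925]
tool_rot: [-0.0, 0.465, 0.885, -0.0]
wrist_force: [0.1, 0.3, 0.6]
opening: 0.0386
gripper_force: 0.0
[0.004 0.008 0.01 ] -0.638
time: 18.62
eef_pos: [0.5633, 0.0233, 0.0925]
tool_rot: [0.0, 0.464, 0.886, -0.0]
wrist_force: [-0.5, 0.6, 0.2]
opening: 0.0257
gripper_force: 0.0
wrist {'vertical_fov': 66.11589925259318, 'cx': 322.8444412773707, 'cy': 201.88213054938453, 'xyz': array([0.5258843 , 0.07867357, 0.23378108]), 'orientation': array([ 0.9458966 , -0.12696119, -0.04025058,  0.29587222])}
```

View pics/w2z.png

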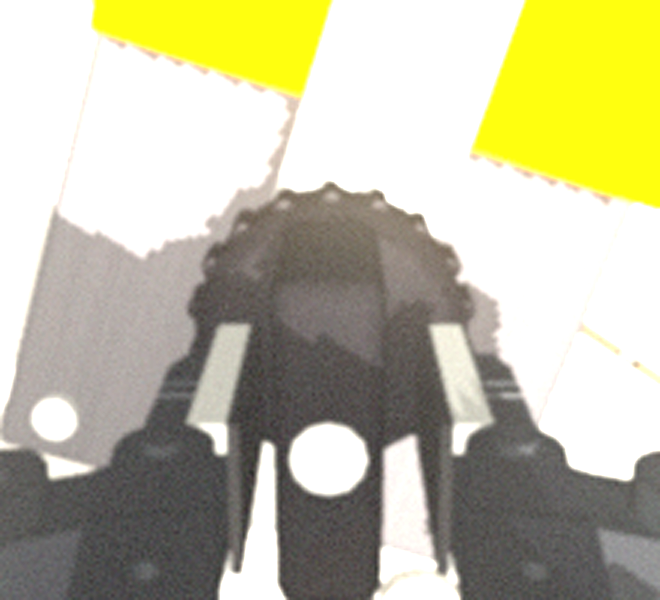

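The bar is parallel to the fingers but about 1.5 mm left of their middle (dot at crop x 329, fingers' middle at 341). I'll shift tool −y by 1.5 mm, close, and turn the last 60° forward.

```bash

python3 -m creep '{"grip":[-0.4,-0.4,-0.5,-0.55,-0.6,-0.64,-0.7,-1,-1,-1],"linear":[[0,-1.5,0],[0,0,0],[0,0,0],[0,0,0],[0,0,0],[0,0,0],[0,0,0],[0,0,0],[0,0,0],[0,0,0]],"dr":[[0,0,0],[0,0,0],[0,0,0],[0,0,0],[0,0,0],[0,0,0],[0,0,0],[0,0,0],[0,0,0],[0,0,0]]}'
python3 -m creep '{"grip":[-1,-1,-1,-1],"linear":[[0,0,0],[0,0,0],[0,0,0],[0,0,0]],"dr":[[0,0,0],[0,0,0],[0,0,0],[0,0,0]]}'; python3 q.py
python3 -m creep '{"grip":[-1,-1,-1,-1,-1,-1,-1,-1],"linear":[[0,0,0.1],[0,0,0.1],[0,0,0.1],[0,0,0.1],[0,0,0.1],[0,0,0.1],[0,0,0],[0,0,0]],"dr":[[0,0,5],[0,0,5],[0,0,5],[0,0,5],[0,0,5],[0,0,5],[0,0,0],[0,0,0]]}'; python3 q.py
python3 -m creep '{"grip":[-1,-1,-1,-1,-1,-1,-1,-1],"linear":[[0,0,0.1],[0,0,0.1],[0,0,0.1],[0,0,0.1],[0,0,0.1],[0,0,0.1],[0,0,0],[0,0,0]],"dr":[[0,0,5],[0,0,5],[0,0,5],[0,0,5],[0,0,5],[0,0,5],[0,0,0],[0,0,0]]}'; python3 q.py
```

```text
time: 19.5
eef_pos: [0.562, 0.0225, 0.0925]
tool_rot: [-0.0, 0.464, 0.886, -0.0]
wrist_force: [-1.1, -0.3, 1.0]
opening: 0.0153
gripper_force: 59.8
time: 19.83
eef_pos: [0.562, 0.0224, 0.0925]
tool_rot: [0.0, 0.464, 0.886, -0.0]
wrist_force: [0.1, 0.1, 0.3]
opening: 0.0151
gripper_force: 59.8
[-0.008 -0.011 -0.065] -0.641
time: 20.5
eef_pos: [0.562, 0.0224, 0.0919]
tool_rot: [-0.0, 0.677, 0.736, -0.0]
wrist_force: [-0.0, -0.0, -0.5]
opening: 0.0144
gripper_force: 60.0
[-0.097  0.031 -0.048] -0.119
time: 21.17
eef_pos: [0.5621, 0.0224, 0.0913]
tool_rot: [0.0, 0.844, 0.537, 0.0]
wrist_force: [-0.1, -0.1, 0.6]
opening: 0.0149
gripper_force: 60.0
[-0.067  0.015 -0.067] 0.403
```

Clean. Now I'll release, retreat upward, and check the knob's height in the scene camera.

```bash

python3 -m creep '{"grip":[-0.5,0,0.5,1,1,1,1,1,1,1],"linear":[[0,0,0],[0,0,0],[0,0,0],[0,0,0],[0,0,0],[0,0,0],[0,0,0],[0,0,0],[0,0,0],[0,0,0]],"dr":[[0,0,0],[0,0,0],[0,0,0],[0,0,0],[0,0,0],[0,0,0],[0,0,0],[0,0,0],[0,0,0],[0,0,0]]}'
python3 -m creep '{"grip":[1,1,1,1,1,1,1,1,1,1],"linear":[[0,0,-10],[0,0,-15],[0,0,-20],[0,0,-20],[0,0,-20],[0,0,-20],[0,0,-20],[0,0,-15],[0,0,0],[0,0,0]],"dr":[[0,0,0],[0,0,0],[0,0,0],[0,0,0],[0,0,0],[0,0,0],[0,0,0],[0,0,0],[0,0,0],[0,0,0]]}'
python3 - <<'E'
from h import *
snap("scene","pics/s1.png")
f=lambda x:cv2.convertScaleAbs(cv2.resize(x[160:220,250:330],None,fx=5,fy=5,interpolation=cv2.INTER_CUBIC),alpha=2,beta=10)
cv2.imwrite("pics/sz.png",np.hstack([f(cv2.imread("pics/s0.png")),f(cv2.imread("pics/s1.png"))]))
s=load("pics/s0.npy"); F=200/np.tan(np.radians(s["vertical_fov"])/2)
for z in (.128,.1255,.1215,.1175):
    q=rot(s["orientation"]).T@(np.array([.5622,.0226,z])-s["xyz"]); print(z,s["cy"]+F*q[1]/q[2],5*(s["cy"]+F*q[1]/q[2]-160))
E
```

```text
time: 22.0
eef_pos: [0.5621, 0.0224, 0.0913]
tool_rot: [0.0, 0.845, 0.535, -0.0]
wrist_force: [-0.2, 0.1, -0.1]
opening: 0.085
gripper_force: 0.0
time: 22.83
eef_pos: [0.5626, 0.0224, 0.2326]
tool_rot: [0.001, 0.845, 0.535, 0.001]
wrist_force: [-0.4, 0.1, -0.7]
opening: 0.0854
gripper_force: 0.0
scene {'vertical_fov': 53.549444718666145, 'cx': 318.4580487296724, 'cy': 203.9186524981238, 'xyz': array([-0.03778569, -0.41566369,  0.55086046]), 'orientation': array([ 0.76384848,  0.41084405, -0.22905559, -0.44190066])}
0.128 175.81657632276983 79.08288161384917
0.1255 176.82881664129377 84.14408320646885
0.1215 178.44152519940062 92.20762599700308
0.1175 180.04582893497874 100.22914467489372
```

View pics/sz.png

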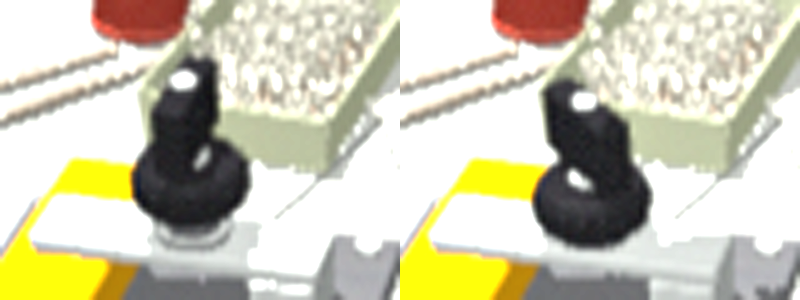

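The dot moved from crop row 79 to 101, which is about 10–11 mm lower than at the start. That matches the expected half-turn engagement. The knob is free and at rest.

```bash
python3 -c "
from workcell import manip
print(manip.job_done())"
```

```text
the job is handed in; nothing more can be done
None
```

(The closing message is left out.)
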